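Hang the lantern on the hook with room below

TASK

Hang the lantern by its carrying handle on the one hook under the crossbeam that has enough room below it for the lantern to hang free, and let go of it so that it hangs still. Keep the lantern upright on the way, and leave the goods below the hooks and all the other things on the table standing where they are.

Things in the scene. Friction and masses are not known exactly. Their poses are not given: they have to be found in the camera images.
- lantern: dark steel and glass candle lantern, loose, 180 to 370 g, upright. Round body, 92 mm across, cap ends 98 mm above the underside. A rigid fixed handle of 10 mm round bar stands over it in its x-z plane, 120 mm wide along x, 155 mm overall height, free opening below the top bar 47 mm high. Origin: centre of the underside, z up
- bail (a point): middle of the lantern's straight level top handle bar (10 mm thick, 104 mm long), on its centre line, 150 mm above the underside; the bar runs along this frame's x
- rack: fixed aluminium display gantry: a crossbeam on two legs, three hooks below it. Origin: on the table below the middle hook; x away from the robot, y along the beam, z up. Beam from x = -28 (front face) to 20 mm, 680 mm long, underside 395 mm, top 435 mm high; legs 30 mm square at x = -4, y = -325 and +325 mm (feet 120 by 50 mm). Hooks at x = 0, y = 170, 0 and -170 mm
- hook0 (a point): the left (+y) hook, one of three equal J hooks of 8 mm steel bar below the beam: top of the middle of its level part, where the handle rests, 266 mm above the table. Axes as rack. The hook comes down from the beam at y = +24 mm, runs level to y = -24 mm, then turns up to a tip whose top is 14 mm above this point: a bar lying along x goes in over the tip from the -y side
- hook1 (a point): the middle hook, one of three equal J hooks of 8 mm steel bar below the beam: top of the middle of its level part, where the handle rests, 266 mm above the table. Axes as rack. The hook comes down from the beam at y = +24 mm, runs level to y = -24 mm, then turns up to a tip whose top is 14 mm above this point: a bar lying along x goes in over the tip from the -y side
- hook2 (a point): the right (-y) hook, one of three equal J hooks of 8 mm steel bar below the beam: top of the middle of its level part, where the handle rests, 266 mm above the table. Axes as rack. The hook comes down from the beam at y = +24 mm, runs level to y = -24 mm, then turns up to a tip whose top is 14 mm above this point: a bar lying along x goes in over the tip from the -y side
- bowl: a low white ceramic bowl, 48 mm tall, 104 mm across, standing roughly below one of the hooks. Origin: centre of its underside.
- jar: a white ceramic jar with a closed lid, 165 mm tall, 80 mm across, standing roughly below one of the hooks. Origin: centre of its underside.
- vase: a white ceramic vase, 195 mm tall, 84 mm across at most, standing roughly below one of the hooks. Origin: centre of its underside.
- figurine: a turned dark wooden figurine, 82 mm tall, 42 mm across, bystander near the gantry. Origin: centre of its underside.
- cup: a small blue ceramic cup without handle, 60 mm tall, 60 mm across, bystander near the gantry. Origin: centre of its underside.
- mug: a terracotta mug, 92 mm tall, 80 mm across plus its handle, bystander to the left of the lantern. Origin: centre of its underside.
- candlestick: a brass candlestick, 138 mm tall, foot 84 mm across, bystander to the right of the lantern. Origin: centre of its underside.
- clock: a wooden mantel clock, 110 mm wide, 116 mm tall, bystander on the left. Origin: centre of its underside.
- can: a plain metal can, 110 mm tall, 70 mm across, bystander on the right. Origin: centre of its underside.

How it is judged (in metres and radians):
At the end, for the whole second after the job is handed in: The lantern hangs at rest by its handle from the gantry hook above the low bowl: carried by the gantry, its centre within 70 mm of the bowl's centre seen from above, its underside 105 to 150 mm above the table, and leaning less than 20 degrees (horizontal distance between lantern and bowl below 0.07 m and height (world z) of lantern between 0.105 and 0.15 m and angle between lantern's own z axis and vertical below 0.35 rad and contact force between lantern and rack above 0.5 N and linear speed of lantern below 0.05 m/s and angular speed of lantern below 0.5 rad/s); the robot touches nothing.
It fails at once if the lantern is tipped more than 40 degrees (angle between lantern's own z axis and vertical above 0.7 rad).
It fails at once if the goods below the hooks are moved more than 25 mm or knocked over (distance of any of bowl, jar, vase from where it was at the start of the episode above 0.025 m or angle between any of bowl, jar, vase's own z axis and vertical above 0.4 rad).
It fails at once if a bystander is moved more than 30 mm or knocked over (distance of any of figurine, cup, mug, candlestick, clock, can from where it was at the start of the episode above 0.03 m or angle between any of figurine, cup, mug, candlestick, clock, can's own z axis and vertical above 0.4 rad).
It also fails if it takes over 48 s, if anything falls off the work surface, if the arm or the gripper's body presses on something with over 40 N, if the wrist force passes 120 N, or if a joint passes its speed limit or range.

ROBOT

A 6-joint arm with a two-finger parallel gripper is mounted at the origin on the work surface. World frame = base frame: x ahead of the robot, y to its left, z up, the work surface at z = 0. Lengths are in mm, angles in rad, forces in N, time in s.
With the tool pointing down it reaches from about 300 to 775 mm from the base axis. Payload 14.6 kg.
Tool frame: the origin (TCP) lies at the very end of the fingers, on their centre line; the grasp point (between the pads) lies 19 mm behind it; z points along the fingers, y is the line along which they close (so a half turn about z gives the same grasp; the last joint's range is limited). The gripper opens to 94 mm and grips with 3 to 60 N. Pads are 16 mm wide; open, the fingers measure 119 mm over their backs; the gripper's body (75 mm by 177 mm) begins 78 mm behind the grasp point.
Start: joints at [-1.399, 0.3, 1.521, -0, 1.321, -0.067], TCP at [130.089, -534.384, 176.846] pointing down, gripper open.
Joint ranges: [-3.03, 3.03], [-0.79, 2.21], [0.23, 2.52], [-1.04, 4.18], [0, 3.07], [-2.55, 2.55]. Speed limits (rad/s): [2.22, 2.22, 2.57, 3.14, 3.14, 3.14].

INTERFACE

Orientations are given as [roll, pitch, yaw] about the fixed x, y, z axes, in that order (R = Rz(yaw) Ry(pitch) Rx(roll)).
In Python, from cell import manip gives the robot as it stands.
- The arm moves only by the tool servo_tool, never from a script. Its argument "rows" is a list of rows, each a list of 7 numbers: the turn, a rotation vector about the world's x, y, z in degrees, then the shift along the world's x, y, z in mm, then the closure, from 0 (fully open) to 1 (shut). In form: [[rx, ry, rz, dx, dy, dz, fingers], ...]. A call has 1 to 20 rows; each row shifts and turns the commanded pose from where the row before left it; what a row does not reach is not made up. A row lasts 1/8 s, in which the tool goes at most 62.5 mm and 10.7 degrees, less where a joint would pass 70% of its speed; a pose out of reach is approached as far as the arm can. A call with a gripper value outside its range is refused whole. The fingers move at their own pace and stop on an object; "grip_force" is the grip in N (left out, the last holds). Time passes only in rows, so rows that do not move let the fingers close. It gives the time, the measured TCP pose, the force, the opening and the grip force at its end, in the units of the state.
- manip.read_state(): the state, without advancing time (a new reading comes with each control period).
- manip.camera(name): name is "scene" or "top" or "wrist"; returns the picture (400x640x3 uint8, red, green, blue); there is no depth.
- manip.camera_info(name): a dict with "fx", "fy", "cx", "cy" (pixels), "D" ([k1, k2, p1, p2, k3] as OpenCV has them; the pictures are not rectified), "position" and "rotation" of the camera in the world; the wrist camera has in their place "T_tool_cam" (4x4, takes a point from camera to tool coordinates, whose origin is the TCP and whose axes are the flange's). Camera axes: x right, y down, z forward; pixel columns grow to the right and rows downward; lengths in mm; the calibration is good to about 2 mm. A picture is of the moment at which its call begins: read the wrist's pose just before it. camera_info takes no time and is no camera call.
- manip.sign_off(): hands the job in; it is judged then, once.
The state is a dict: "clock": time; "joints": joint angles; "qd": joint speeds; "effort": joint torques, N m; "eef_pos": TCP position; "eef_rot": TCP orientation; "wrist_force": force on the tool from outside, world axes, zero at the start; "moment": the same for the moment, N m; "finger_gap": finger opening in mm; "finger_force": force on a finger pad.
Only numpy, scipy, OpenCV 4.12 (cv2) and the standard library are available. Lean on these libraries where they do the work, as an engineer would, in place of code of your own. Each camera call takes 0.05 s, during which the arm holds its last target. There are 200 camera calls.

## Working session

There is one attempt and no reset: what is moved stays moved. The work goes in short steps, Python scripts to look and compute and a tool call to move; the robot and the scene stay as the last step left them, time stands still between calls to the robot, and variables do not carry over. Pictures are saved under pics/ and viewed, at most 10 in all, crops included, and the job is handed in when it is done.

Besides the shell and the picture viewer there is one more tool, called after ">>>" in YAML: its name, and indented under it one key for each argument. servo_tool: Moves the arm, as the interface text tells. Its arguments: {"type":"object","properties":{"rows":{"type":"array","items":{"type":"array","items":{"type":"number"}}},"grip_force":{"type":"number"}},"required":["rows"]}

```bash
ls; mkdir -p pics; cat > h.py <<'E'
import numpy as np, cv2
from cell import manip
from scipy.spatial.transform import Rotation as R
def snap(n,f):
    im=manip.camera(n); cv2.imwrite(f'pics/{f}.png',im[:,:,::-1]); return im
def cam(n,state=None):
    c=manip.camera_info(n)
    K=np.array([[c['fx'],0,c['cx']],[0,c['fy'],c['cy']],[0,0,1.]])
    if 'position' in c: p=np.array(c['position'],float); Rm=np.array(c['rotation'],float)
    else:
        s=state or manip.read_state(); T=np.array(c['T_tool_cam'])
        Rt=R.from_euler('xyz',s['eef_rot']).as_matrix() if np.size(s['eef_rot'])==3 else np.array(s['eef_rot'])
        Rm=Rt@T[:3,:3]; p=Rt@T[:3,3]+np.array(s['eef_pos'])
    if Rm.shape!=(3,3): Rm=R.from_quat(Rm).as_matrix()
    return K,np.array(c['D'],float),p,Rm
def ray(C,uv):
    K,D,p,Rm=C
    n=cv2.undistortPoints(np.array([[uv]],float),K,D)[0,0]
    d=Rm@np.array([n[0],n[1],1]); return p,d/np.linalg.norm(d)
def onz(C,uv,z):
    p,d=ray(C,uv); return p+d*(z-p[2])/d[2]
def tri(rs):
    A=np.zeros((3,3));b=np.zeros(3)
    for p,d in rs:
        M=np.eye(3)-np.outer(d,d);A+=M;b+=M@p
    X=np.linalg.solve(A,b); return X,[np.linalg.norm((np.eye(3)-np.outer(d,d))@(X-p)) for p,d in rs]
def proj(C,X):
    K,D,p,Rm=C
    r=cv2.Rodrigues(Rm.T)[0]; return cv2.projectPoints(np.atleast_2d(np.array(X,float)),r,-Rm.T@p,K,D)[0][:,0]
E
python3 - <<'E'
from h import *
for n in('scene','top','wrist'):
    snap(n,n+'0')
    c=cam(n);print(n,c[0][0,0],c[2].round(1),c[3].round(3).tolist())
s=manip.read_state();print(s)
E
```

```text
picsTraceback (most recent call last):
  File "<stdin>", line 4, in <module>
  File "h.py", line 14, in cam
    if Rm.shape!=(3,3): Rm=R.from_quat(Rm).as_matrix()
                           ~~~~~~~~~~~^^^^
  File "scipy/spatial/transform/_rotation.pyx", line 1012, in scipy.spatial.transform._rotation.Rotation.from_quat
  File "scipy/spatial/transform/_rotation.pyx", line 850, in scipy.spatial.transform._rotation.Rotation.__init__
ValueError: Expected `quat` to have shape (4,) or (N, 4), got (3,).
```

View pics/scene0.png

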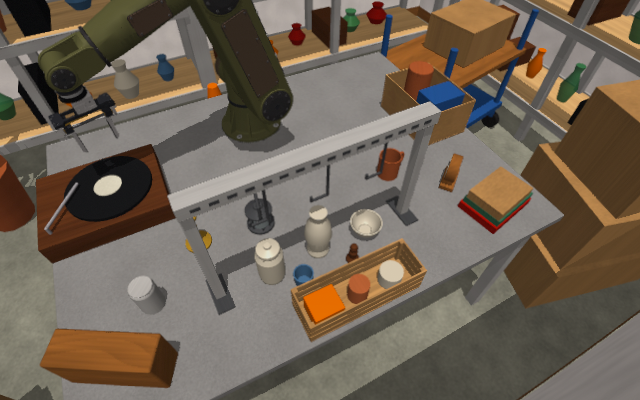

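The scene picture, taken from behind the gantry, shows the lantern at about (260,215), the bowl (366,222), vase (318,235), jar (268,262) and the gantry beam. The camera rotation comes as Euler angles, so I'm fixing the helper for that.

```bash
sed -i "s/if Rm.shape!=(3,3): Rm=R.from_quat(Rm).as_matrix()/if Rm.shape==(3,): Rm=R.from_euler('xyz',Rm).as_matrix()/" h.py
python3 - <<'E'
from h import *
for n in('top','wrist'):
    snap(n,n+'0')
for n in('scene','top','wrist'):
    c=cam(n);print(n,c[0][0,0],c[1],c[2].round(1),c[3].round(3).tolist())
s=manip.read_state();print(s)
E
```

```text
scene 374.73751590081474 [-0.04222132  0.          0.          0.          0.        ] [1240.7 -316.1 1023.2] [[0.454, 0.694, -0.559], [0.891, -0.348, 0.291], [0.008, -0.631, -0.776]]
top 453.4596915818469 [-0.12008907  0.          0.          0.          0.        ] [ 320.8   13.5 1765.9] [[0.003, -0.981, 0.192], [-1.0, -0.003, -0.002], [0.002, -0.192, -0.981]]
wrist 358.15342150132255 [0.01923065 0.         0.         0.         0.        ] [ 200.  -516.3  384.8] [[0.237, -0.941, -0.24], [-0.972, -0.23, -0.059], [0.0, 0.247, -0.969]]
{'clock': 0.15, 'joints': array([-1.39858212e+00,  3.00309798e-01,  1.52137641e+00,  1.48305158e-05,
        1.32068336e+00, -6.65957811e-02]), 'qd': array([ 0.00138192, -0.0027582 , -0.00168524, -0.00010099, -0.00017812,
       -0.00053597]), 'effort': array([ 1.00994272e-03, -5.31950283e+01, -3.52819490e+01,  7.07861083e-02,
        2.35902588e-02, -5.99210239e-05]), 'eef_pos': array([ 130.07124123, -534.20074295,  176.46140669]), 'eef_rot': array([-3.14081842e+00, -6.60350690e-05,  2.38806287e-01]), 'wrist_force': array([-0.38923813,  1.28834731,  0.57938624]), 'moment': array([-0.0442494 ,  0.00630574,  0.01977548]), 'finger_force': 0.0, 'finger_gap': 94.19305357768853}
```

View pics/top0.png

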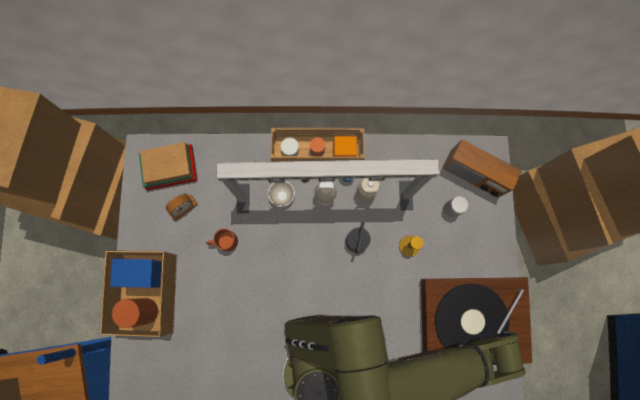

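View pics/wrist0.png

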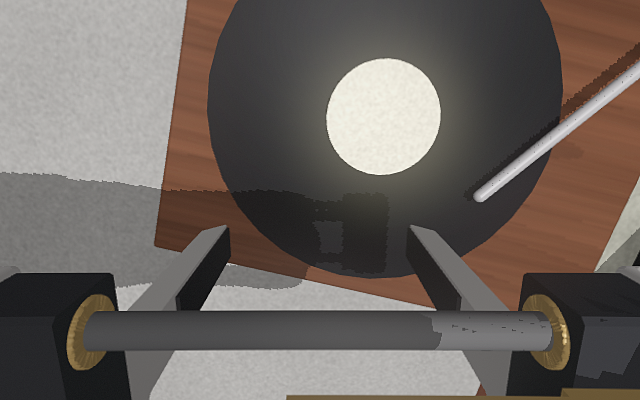

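The top picture (up = +x, left = +y) shows the lantern at about (358,240) with its handle running roughly along x, from (353,262) to (363,222). The bowl is at (281,194) near the left hook, the vase at (326,193), the jar at (370,187) and the candlestick at (411,245). The wrist picture only shows the record player. Next are enlarged crops.

```bash
python3 - <<'E'
from h import *
t=cv2.imread('pics/top0.png')[150:275,205:445]; t=cv2.resize(t,None,fx=3.3,fy=3.3,interpolation=cv2.INTER_CUBIC)
cv2.imwrite('pics/t1.png',t)
s=cv2.imread('pics/scene0.png')[95:320,165:450]; s=cv2.resize(s,None,fx=2.6,fy=2.6,interpolation=cv2.INTER_CUBIC)
cv2.imwrite('pics/s1.png',s)
E
```

```text
(no output)
```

View pics/t1.png

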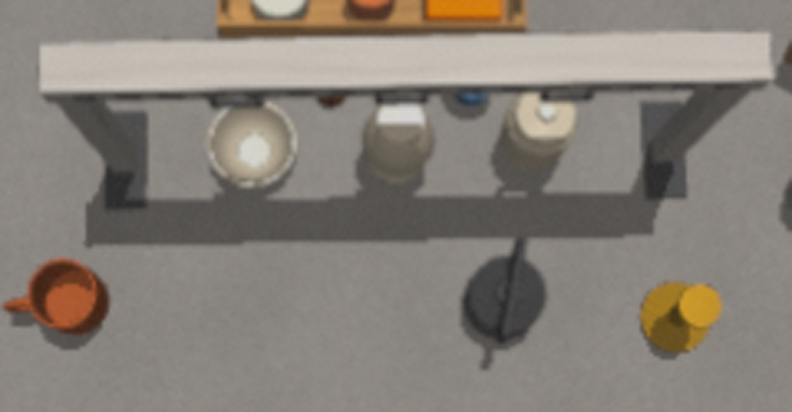

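View pics/s1.png

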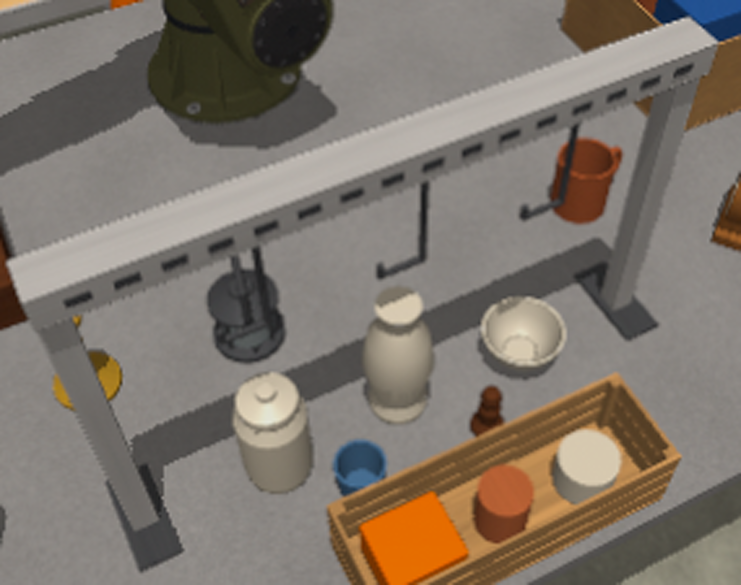

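Top crop: beam top-face corners at about (40,46), (768,33), (770,77) and (43,92). The handle bar runs from (520,238) to (500,340) and the bowl centre is near (253,145). Scene crop: the hooks open to the left (-y), the bowl is under the right-hand (+y) hook, hook0, and the matching beam corners are visible. I'll fit the rack pose next.

```bash
python3 - <<'E'
from h import *
from scipy.optimize import least_squares
T=cam('top');S=cam('scene')
t=lambda u,v:(205+(u+.5)/3.3-.5,150+(v+.5)/3.3-.5)
s=lambda u,v:(165+(u+.5)/2.6-.5,95+(v+.5)/2.6-.5)
obs=[(T,t(40,46),(20,340,435)),(T,t(768,33),(20,-340,435)),(T,t(770,77),(-28,-340,435)),(T,t(43,92),(-28,340,435)),
(S,s(8,264),(-28,-340,435)),(S,s(34,308),(20,-340,435)),(S,s(717,42),(20,340,435)),(S,s(690,17),(-28,340,435))]
def f(p,full=False):
    a,b,y,z=p;c,sn=np.cos(y),np.sin(y);o=[]
    for C,uv,X in obs:
        W=[a+c*X[0]-sn*X[1],b+sn*X[0]+c*X[1],X[2]+z]; o+=list(proj(C,W)[0]-uv)
    return np.array(o)
r=least_squares(f,[580,0,0,0]);print('rack',r.x.round(4),r.fun.reshape(-1,2).round(1).tolist())
a,b,y,z=r.x;c,sn=np.cos(y),np.sin(y)
w=lambda X:np.array([a+c*X[0]-sn*X[1],b+sn*X[0]+c*X[1],X[2]])
for i,h in enumerate((170,0,-170)):
    W=w((0,h,266));print('hook',i,W.round(1),'scene crop px',((proj(S,W)[0]-[165,95])*2.6).round(), 'tip',((proj(S,w((0,h-24,280)))[0]-[165,95])*2.6).round())
print('bar',onz(T,t(520,238),150).round(1),onz(T,t(500,340),150).round(1))
print('bowl',onz(T,t(252,145),48).round(1),onz(S,s(523,332),48).round(1))
print('cap centre',onz(T,t(508,290),98).round(1))
print('stick top',onz(T,t(700,306),138).round(1),'mug',onz(T,t(68,297),92).round(1), 'vase',onz(T,t(400,112),195).round(1),'jar',onz(T,t(545,112),165).round(1),'cup',onz(S,s(360,462),60),'fig',onz(S,s(490,392),82))
E
```

```text
rack [ 6.874323e+02 -2.814560e+01  2.850000e-02 -4.085700e+00] [[-0.8, 0.1], [-0.7, -1.2], [-0.0, 0.5], [-2.0, 1.3], [0.8, 0.4], [-3.1, -0.0], [1.1, 0.9], [-0.6, 0.3]]
hook 0 [682.6 141.8 266. ] scene crop px [543. 205.] tip [526. 204.]
hook 1 [687.4 -28.1 266. ] scene crop px [403. 264.] tip [382. 264.]
hook 2 [ 692.3 -198.1  266. ] scene crop px [246. 329.] tip [221. 330.]
bar [ 561.1 -163.3  150. ] [ 449.8 -139.9  150. ]
bowl [685.7 138.5  48. ] [689.6 137.2  48. ]
cap centre [ 509.9 -154.6   98. ]
stick top [ 487.7 -361.9  138. ] mug [500.8 340.2  92. ] vase [691.3 -31.2 195. ] jar [ 699.  -191.8  165. ] cup [ 766.13061232 -120.34424566   60.        ] fig [763.44247423  44.45635517  82.        ]
```

Rack fit: hook0 is at about (683,142,266) with rack yaw ≈ 0.03. The lantern bar centre is at about (505,-152,150) with yaw ≈ -0.2. My plan is to tilt the tool about 35° forward, with the camera on the robot side, and grip the bar about 32 mm on the near side of its middle so the hook's spot stays free. I'm moving to a view near the lantern now.

>>> servo_tool:
  rows:
    - [0, 0, 0, 0, 0, 36, 0]
    - [0, 0, 0, 0, 0, 36, 0]
    - [0, 0, 0, 0, 0, 36, 0]
    - [0, 0, 0, 0, 0, 36, 0]
    - [0, 0, 9.66, 18, 19.6, -1, 0]
    - [0, 0, 9.66, 18, 19.6, -1, 0]
    - [0, 0, 9.66, 18, 19.6, -1, 0]
    - [0, 0, 9.66, 18, 19.6, -1, 0]
    - [0, 0, 9.66, 18, 19.6, -1, 0]
    - [0, 0, 9.66, 18, 19.6, -1, 0]
    - [0, 0, 9.66, 18, 19.6, -1, 0]
    - [0, 0, 9.66, 18, 19.6, -1, 0]
    - [0, 0, 9.66, 18, 19.6, -1, 0]
    - [0, 0, 9.66, 18, 19.6, -1, 0]
    - [0, 0, 9.66, 18, 19.6, -1, 0]
    - [0, 0, 9.66, 18, 19.6, -1, 0]
    - [0, 0, 9.66, 18, 19.6, -1, 0]
    - [0, 0, 9.66, 18, 19.6, -1, 0]
    - [0, 0, 9.66, 18, 19.6, -1, 0]
    - [0, 0, 9.66, 18, 19.6, -1, 0]
  grip_force: 50

```text
clock: 2.65
eef_pos: [418.6, -220.0, 304.6]
eef_rot: [3.141, -0.0, 2.942]
wrist_force: [-0.9, -0.1, 0.3]
finger_gap: 93.8
finger_force: 0.0
```

>>> servo_tool:
  rows:
    - [-1.78, -8.57, 0, 0, 0, 0, 0]
    - [-1.78, -8.57, 0, 0, 0, 0, 0]
    - [-1.78, -8.57, 0, 0, 0, 0, 0]
    - [-1.78, -8.57, 0, 0, 0, 0, 0]
    - [0, 0, 0, 0, 0, 0, 0]
    - [0, 0, 0, 0, 0, 0, 0]
    - [0, 0, 0, 0, 0, 0, 0]

```text
clock: 3.52
eef_pos: [418.6, -220.9, 305.1]
eef_rot: [3.141, 0.61, 2.937]
wrist_force: [0.6, 0.0, -0.3]
finger_gap: 94.0
finger_force: 0.0
```

```bash
python3 - <<'E'
from h import *
s=manip.read_state();print(s['clock'],s['eef_pos'].round(1),s['eef_rot'].round(3),s['joints'].round(2))
import pickle;pickle.dump((s,snap('wrist','wA')),open('A.pkl','wb'))
Rm=R.from_euler('xyz',s['eef_rot']).as_matrix();print(Rm.round(3))
print(proj(cam('wrist'),[[505,-152,150],[450,-140,150],[561,-163,150]]).round())
E
```

```text
3.525 [ 418.6 -220.9  305.1] [3.141 0.61  2.937] [-0.76 -0.32  1.96  0.37  0.99 -2.24]
[[-0.803  0.203  0.561]
 [ 0.167  0.979 -0.116]
 [-0.573  0.    -0.82 ]]
[[398. 143.]
 [409.  96.]
 [390. 180.]]
```

View pics/wA.png

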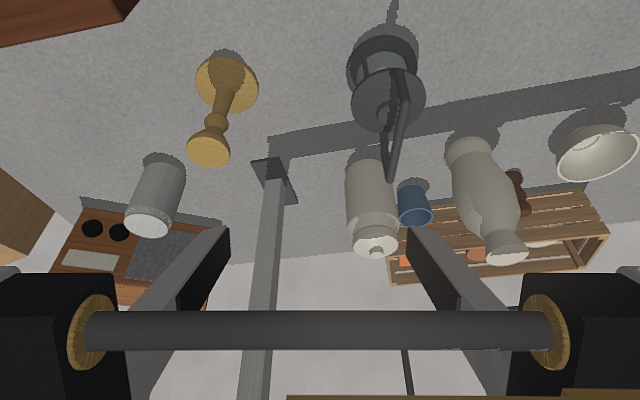

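The wrist picture (up = towards the robot) shows the lantern with its handle bar from about (402,75) to (390,180), close to the prediction. The candlestick (225,105), jar, vase and bowl are where expected. I'm moving closer for the second view.

>>> servo_tool:
  rows:
    - [0, 0, 0, -1.4, 17.7, -12.8, 0]
    - [0, 0, 0, -1.4, 17.7, -12.8, 0]
    - [0, 0, 0, -1.4, 17.7, -12.8, 0]
    - [0, 0, 0, -1.4, 17.7, -12.8, 0]
    - [0, 0, 0, -1.4, 17.7, -12.8, 0]
    - [0, 0, 0, 0, 0, 0, 0]
    - [0, 0, 0, 0, 0, 0, 0]

```text
clock: 4.45
eef_pos: [411.5, -132.7, 241.5]
eef_rot: [-3.142, 0.611, 2.937]
wrist_force: [-0.3, 0.3, -0.3]
finger_gap: 93.9
finger_force: 0.0
```

```bash
python3 - <<'E'
from h import *
import pickle
s=manip.read_state();print(s['clock'],s['eef_pos'].round(1),s['eef_rot'].round(3),s['joints'].round(2))
im=snap('wrist','wB');pickle.dump((s,im),open('B.pkl','wb'))
sA,a=pickle.load(open('A.pkl','rb'))
print(proj(cam('wrist'),[[505,-152,150],[450,-140,150],[561,-163,150]]).round())
a=cv2.resize(a[20:200,330:450],None,fx=3,fy=3,interpolation=cv2.INTER_CUBIC)
b=cv2.resize(im[0:240,220:430],None,fx=2.05,fy=2.25,interpolation=cv2.INTER_CUBIC)
o=np.zeros((540,800,3),np.uint8);o[:540,:360]=a;o[:540,362:362+b.shape[1]]=b[:540,:438]
cv2.imwrite('pics/ab.png',o[:,:,::-1]);print(a.shape,b.shape)
E
```

```text
4.45 [ 411.5 -132.7  241.5] [-3.142  0.611  2.937] [-0.52 -0.42  2.17  0.25  0.81 -2.01]
[[317. 205.]
 [318. 164.]
 [318. 237.]]
(540, 360, 3) (540, 430, 3)
```

View pics/ab.png

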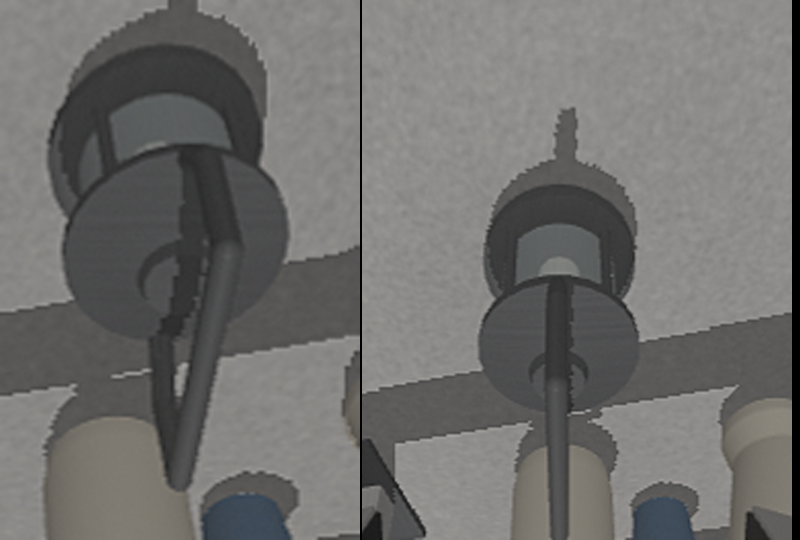

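View A crop: near handle corner at about (231,243), far corner (178,487). In view B the bar is vertical in line with the tool, with the near corner at (557,382). I'll triangulate from these.

```bash
python3 - <<'E'
from h import *
import pickle
sA,_=pickle.load(open('A.pkl','rb'));sB,_=pickle.load(open('B.pkl','rb'))
A=cam('wrist',sA);B=cam('wrist',sB);T=cam('top')
nA,fA=(407,101),(389.3,182.3);nB=(315.1,169.8)
print('near',tri([ray(A,nA),ray(B,nB)]))
for z in(146,150):print(z,onz(A,nA,z).round(1),onz(A,fA,z).round(1),onz(B,nB,z).round(1),onz(B,(315.1,235),z).round(1))
E
```

```text
near (array([ 452.32450597, -142.71457274,  154.24435357]), [np.float64(0.3661651663695946), np.float64(0.3661651663694867)])
146 [ 458.  -141.7  146. ] [ 569.4 -164.2  146. ] [ 461.  -144.4  146. ] [ 561.9 -165.9  146. ]
150 [ 455.1 -142.3  150. ] [ 564.9 -164.5  150. ] [ 457.  -143.5  150. ] [ 556.1 -164.7  150. ]
```

The bar centre comes out at about (508,-153.5,150) with yaw -0.2. I'm approaching along the tool axis, then closing.

>>> servo_tool:
  rows:
    - [0, 0, 0, 9.3, -2.1, -13.2, 0]
    - [0, 0, 0, 9.3, -2.1, -13.2, 0]
    - [0, 0, 0, 9.3, -2.1, -13.2, 0]
    - [0, 0, 0, 9.3, -2.1, -13.2, 0]
    - [0, 0, 0, 9.3, -2.1, -13.2, 0]
    - [0, 0, 0, 9.3, -2.1, -13.2, 0]
    - [0, 0, 0, 9.3, -2.1, -13.2, 0]
    - [0, 0, 0, 9.3, -2.1, -13.2, 0]
    - [0, 0, 0, 0, 0, 0, 0]
    - [0, 0, 0, 0, 0, 0, 0.5]
    - [0, 0, 0, 0, 0, 0, 0.8]
    - [0, 0, 0, 0, 0, 0, 1]
    - [0, 0, 0, 0, 0, 0, 1]
    - [0, 0, 0, 0, 0, 0, 1]
    - [0, 0, 0, 0, 0, 0, 1]
    - [0, 0, 0, 0, 0, 0, 1]
  grip_force: 55

```text
clock: 6.5
eef_pos: [485.5, -149.1, 135.2]
eef_rot: [3.141, 0.611, 2.936]
wrist_force: [0.2, -0.0, -0.0]
finger_gap: 27.5
finger_force: 0.0
```

>>> servo_tool:
  rows:
    - [0, 0, 0, 0, 0, 0, 1]
    - [0, 0, 0, 0, 0, 0, 1]
    - [0, 0, 0, 0, 0, 0, 1]
    - [0, 0, 0, 0, 0, 0, 1]
    - [0, 0, 0, 0, 0, 0, 1]

```text
clock: 7.12
eef_pos: [485.7, -149.2, 135.5]
eef_rot: [3.142, 0.612, 2.936]
wrist_force: [-0.8, -0.9, 3.8]
finger_gap: 0.4
finger_force: 1.9
```

The gap closed to 0.4 mm, so the bar is not between the pads. I'm taking a wrist picture.

```bash
python3 - <<'E'
from h import *
s=manip.read_state();print(s['eef_pos'].round(1),s['finger_gap'],s['wrist_force'],s['moment'])
im=snap('wrist','wC'); c=cv2.resize(im[100:340,200:440],(480,480),interpolation=cv2.INTER_CUBIC)
t=snap('top','tC');t=cv2.resize(t[200:290,320:380],(320,480),interpolation=cv2.INTER_CUBIC)
cv2.imwrite('pics/c.png',np.hstack([c,t])[:,:,::-1])
print(proj(cam('wrist'),[[508,-153.5,150],[454,-142.5,150]]).round())
E
```

```text
[ 485.7 -149.2  135.5] 0.42484329826131084 [-0.83359234 -0.87916103  3.77998711] [-0.15042994 -0.12504337 -0.16223805]
[[317. 263.]
 [316. 209.]]
```

View pics/c.png

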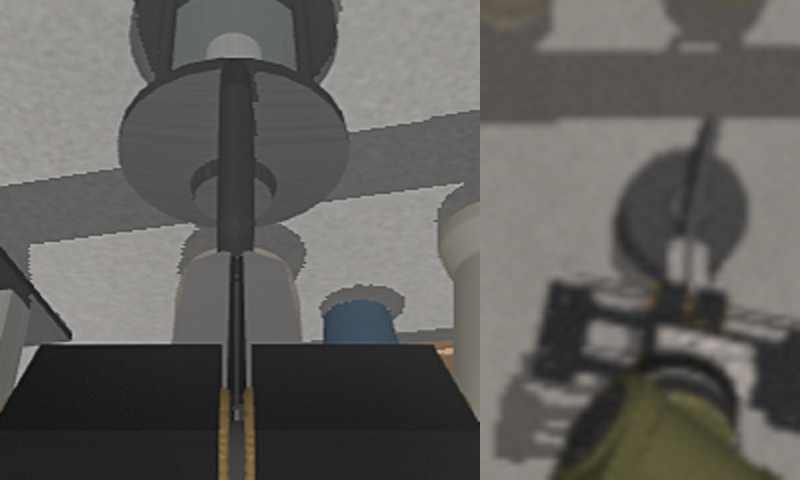

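The near leg still stands in the middle, at crop (235,65) to (235,250), and the fingers look closed around the bar's line. The picture and the gap reading don't agree, so I'm waiting two rows and reading the state again.

>>> servo_tool:
  rows:
    - [0, 0, 0, 0, 0, 0, 1]
    - [0, 0, 0, 0, 0, 0, 1]
    - [0, 0, 0, 0, 0, 0, 1]

```text
clock: 7.6
eef_pos: [485.6, -149.1, 135.4]
eef_rot: [3.141, 0.611, 2.936]
wrist_force: [-0.4, -0.9, 4.9]
finger_gap: 0.3
finger_force: 2.5
```

```bash
python3 - <<'E'
from h import *
s=manip.read_state();print({k:np.round(v,2) for k,v in s.items()})
C=cam('wrist');Rt=R.from_euler('xyz',s['eef_rot']).as_matrix();p=s['eef_pos']
for q in [(0,0,0),(0,0,-19),(-8,0,0),(-8,12,0),(-8,12,-40),(8,0,0),(8,12,0),(8,12,-40),(-8,12,-78)]:
    print(q,proj(C,p+Rt@np.array(q,float))[0].round())
im=cv2.imread('pics/wC.png')
for v in(200,215,222,226,230,240,250,260,270):print(v,[int(x) for x in im[v,300:336].mean(1)])
E
```

```text
{'clock': np.float64(7.6), 'joints': array([-0.45, -0.07,  2.17,  0.33,  0.46, -2.07]), 'qd': array([ 0., -0.,  0.,  0.,  0.,  0.]), 'effort': array([  0.59, -25.69, -29.47,   0.31,  -0.6 ,   0.  ]), 'eef_pos': array([ 485.57, -149.13,  135.35]), 'eef_rot': array([3.14, 0.61, 2.94]), 'wrist_force': array([-0.41, -0.85,  4.85]), 'moment': array([-0.26, -0.34, -0.14]), 'finger_force': np.float64(2.54), 'finger_gap': np.float64(0.32)}
(0, 0, 0) [316. 223.]
(0, 0, -19) [316. 234.]
(-8, 0, 0) [316. 235.]
(-8, 12, 0) [336. 235.]
(-8, 12, -40) [339. 263.]
(8, 0, 0) [316. 210.]
(8, 12, 0) [336. 210.]
(8, 12, -40) [340. 234.]
(-8, 12, -78) [345. 304.]
200 [88, 87, 88, 87, 88, 88, 90, 91, 73, 52, 53, 56, 58, 59, 58, 61, 61, 62, 60, 60, 58, 58, 57, 57, 55, 54, 50, 80, 91, 89, 90, 88, 89, 88, 91, 83]
215 [94, 96, 94, 93, 90, 94, 95, 99, 72, 49, 56, 59, 58, 61, 61, 64, 64, 63, 62, 62, 62, 59, 59, 60, 58, 57, 47, 84, 97, 94, 92, 95, 97, 97, 95, 94]
222 [96, 94, 93, 94, 94, 93, 95, 98, 73, 47, 52, 56, 56, 58, 59, 58, 59, 59, 58, 58, 57, 55, 56, 56, 55, 49, 61, 86, 92, 89, 90, 90, 91, 90, 93, 94]
22
[... 348 characters left out ...]

240 [102, 102, 101, 100, 101, 101, 102, 102, 101, 102, 102, 101, 102, 106, 84, 49, 36, 45, 48, 42, 35, 55, 93, 103, 102, 101, 101, 102, 101, 100, 102, 101, 101, 101, 101, 102]
250 [102, 101, 101, 102, 101, 101, 101, 100, 101, 102, 101, 101, 100, 107, 78, 37, 33, 54, 64, 48, 35, 38, 91, 105, 102, 100, 100, 101, 101, 101, 101, 100, 100, 102, 101, 101]
260 [101, 101, 100, 101, 101, 101, 100, 101, 101, 100, 100, 101, 103, 95, 59, 32, 34, 53, 61, 46, 35, 31, 72, 98, 102, 101, 100, 100, 101, 102, 100, 101, 100, 100, 101, 100]
270 [102, 102, 102, 102, 102, 102, 102, 102, 102, 102, 101, 102, 105, 85, 46, 32, 33, 52, 60, 45, 31, 31, 53, 92, 104, 101, 102, 102, 103, 102, 102, 102, 102, 102, 101, 102]
```

The pixels settle it. With the pads closed, the finger ends appear at v≈226, which is about 25 mm behind the reported TCP. The wrist also reads +5 N upward. So the fingers closed just above the bar and are resting on it. I'm lifting slightly, opening, and going about 22 mm deeper along the tool axis.

>>> servo_tool:
  rows:
    - [0, 0, 0, -2, 0.4, 3, 1]
    - [0, 0, 0, -2, 0.4, 3, 0.5]
    - [0, 0, 0, 0, 0, 0, 0.5]
    - [0, 0, 0, 0, 0, 0, 0.5]
    - [0, 0, 0, 0, 0, 0, 0.5]
    - [0, 0, 0, 0, 0, 0, 0.5]
    - [0, 0, 0, 0, 0, 0, 0.5]
    - [0, 0, 0, 0, 0, 0, 0.5]

```text
clock: 8.6
eef_pos: [481.5, -148.3, 141.2]
eef_rot: [3.141, 0.611, 2.936]
wrist_force: [-0.5, 0.3, -0.1]
finger_gap: 47.1
finger_force: 0.0
```

>>> servo_tool:
  rows:
    - [0, 0, 0, 4.1, -0.8, -6, 0.5]
    - [0, 0, 0, 4.1, -0.8, -6, 0.5]
    - [0, 0, 0, 4.1, -0.8, -6, 0.5]
    - [0, 0, 0, 4, -0.8, -6, 0.5]
    - [0, 0, 0, 0, 0, 0, 0.5]
    - [0, 0, 0, 0, 0, 0, 0.5]

```text
clock: 9.35
eef_pos: [497.8, -151.5, 117.3]
eef_rot: [3.141, 0.611, 2.936]
wrist_force: [0.4, -0.0, 0.3]
finger_gap: 47.2
finger_force: 0.0
```

>>> servo_tool:
  rows:
    - [0, 0, 0, 0, 0, 0, 1]
    - [0, 0, 0, 0, 0, 0, 1]
    - [0, 0, 0, 0, 0, 0, 1]
    - [0, 0, 0, 0, 0, 0, 1]
    - [0, 0, 0, 0, 0, 0, 1]
    - [0, 0, 0, 0, 0, 0, 1]
    - [0, 0, 0, 0, 0, 0, 1]

```text
clock: 10.22
eef_pos: [497.8, -151.5, 117.3]
eef_rot: [3.141, 0.611, 2.936]
wrist_force: [-0.2, -1.5, 0.2]
finger_gap: 8.8
finger_force: 55.0
```

The grip is now solid (8.8 mm gap, 55 N). I'm lifting straight up.

>>> servo_tool:
  rows:
    - [0, 0, 0, 0, 0, 3, 1]
    - [0, 0, 0, 0, 0, 6, 1]
    - [0, 0, 0, 0, 0, 10, 1]
    - [0, 0, 0, 0, 0, 15, 1]
    - [0, 0, 0, 0, 0, 20, 1]
    - [0, 0, 0, 0, 0, 23, 1]
    - [0, 0, 0, 0, 0, 23, 1]
    - [0, 0, 0, 0, 0, 20, 1]
    - [0, 0, 0, 0, 0, 15, 1]
    - [0, 0, 0, 0, 0, 10, 1]
    - [0, 0, 0, 0, 0, 0, 1]
    - [0, 0, 0, 0, 0, 0, 1]

```text
clock: 11.72
eef_pos: [497.6, -151.4, 261.5]
eef_rot: [3.141, 0.61, 2.936]
wrist_force: [0.4, 0.2, -1.5]
finger_gap: 8.8
finger_force: 55.0
```

>>> servo_tool:
  rows:
    - [0, 0, 0.46, 1.3, 8.7, 0, 1]
    - [0, 0, 0.46, 1.3, 8.7, 0, 1]
    - [0, 0, 0.92, 2.64, 17.4, 0, 1]
    - [0, 0, 0.92, 2.64, 17.4, 0, 1]
    - [0, 0, 0.92, 2.64, 17.4, 0, 1]
    - [0, 0, 0.92, 2.64, 17.4, 0, 1]
    - [0, 0, 0.92, 2.64, 17.4, 0, 1]
    - [0, 0, 0.92, 2.64, 17.4, 0, 1]
    - [0, 0, 0.92, 2.64, 17.4, 0, 1]
    - [0, 0, 0.92, 2.64, 17.4, 0, 1]
    - [0, 0, 0.92, 2.64, 17.4, 0, 1]
    - [0, 0, 0.92, 2.64, 17.4, 0, 1]
    - [0, 0, 0.92, 2.64, 17.4, 0, 1]
    - [0, 0, 0.92, 2.64, 17.4, 0, 1]
    - [0, 0, 0.46, 1.3, 8.7, 0, 1]
    - [0, 0, 0.46, 1.3, 8.7, 0, 1]
    - [0, 0, 0, 0, 0, 0, 1]
    - [0, 0, 0, 0, 0, 0, 1]

```text
clock: 13.98
eef_pos: [534.6, 91.9, 262.2]
eef_rot: [3.141, 0.611, -3.122]
wrist_force: [0.2, -0.5, -2.7]
finger_gap: 8.3
finger_force: 55.0
```

```bash
python3 - <<'E'
from h import *
s=manip.read_state();print(s['clock'],s['eef_pos'].round(1),s['eef_rot'].round(3),s['joints'].round(2),s['wrist_force'].round(1))
w=snap('wrist','wD');sc=snap('scene','sD')
a=cv2.resize(w[60:320,120:480],(540,390),interpolation=cv2.INTER_CUBIC)   # x1.5
b=cv2.resize(sc[100:300,310:440],(260,400),interpolation=cv2.INTER_CUBIC) # x2
o=np.zeros((400,800,3),np.uint8);o[:390,:540]=a;o[:,540:]=b
cv2.imwrite('pics/d.png',o[:,:,::-1])
W=cam('wrist');S=cam('scene')
for n,X in dict(tip=(682.6+.7,141.8-24,280),hook=(682.6,141.8,266),shank=(682,165.8,266),shtop=(682,165.8,395),barc=(545,92,294.5),barn=(485,90.4,294.5),barf=(605,94,294.5),beamL=(655,97,395)).items():
    p=proj(W,X)[0];q=proj(S,X)[0]
    print(n,((p-[120,60])*1.5).round(),((q-[310,100])*2+[540,0]).round())
E
```

```text
13.975 [534.6  91.9 262.2] [ 3.141  0.611 -3.122] [ 0.14 -0.13  1.92 -0.1   0.75 -1.4 ] [ 0.2 -0.5 -2.7]
tip [334. 416.] [655. 147.]
hook [372. 393.] [668. 148.]
shank [411. 393.] [682. 142.]
shtop [452. 679.] [696.  71.]
barc [294. 328.] [590.  83.]
barn [292. 233.] [569.  58.]
barf [296. 389.] [611. 109.]
beamL [301. 679.] [638.  75.]
```

View pics/d.png

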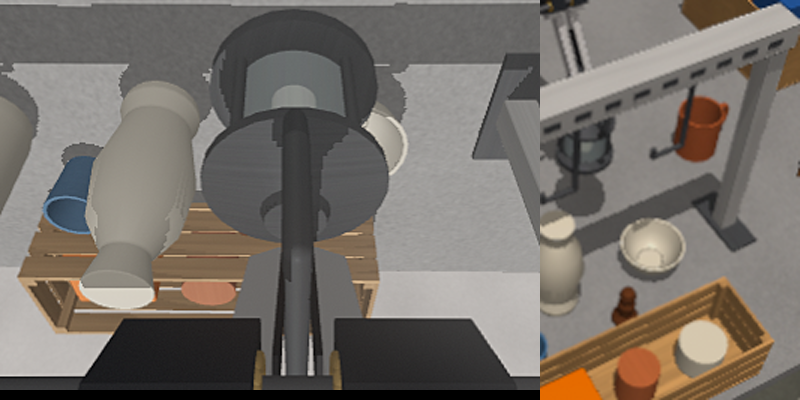

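The wrist crop shows the lantern held centrally, with the handle leg from (295,110) down to a corner at about (298,275). The vase is well clear on the left and the bowl shows behind on the right. The scene crop shows hook0's tip at (655,152) and shank (688,85-145), as predicted. The near corner appears lower than predicted, so I'm checking whether the lantern has pitched.

```bash
python3 - <<'E'
from h import *
im=cv2.imread('pics/wD.png').mean(2)
print([int(x) for x in im[120:322:4,316:321].mean(1)])
for v in range(200,300,8):print(v,[int(x) for x in im[v,296:338]])
W=cam('wrist')
G=np.array([534.6,91.9,262.2])-23*np.array([.57,0.01,-.82]) # approx grip
print('grip',G.round(1))
for ph in(-.3,-.2,-.1,0,.1,.2,.3):
    o=[]
    for X in[(-46,0,98),(46,0,98),(-60,0,103),(-60,0,140),(-52,0,155),(0,0,155)]:
        r=np.array(X)-np.array([-32,0,150]); c,s=np.cos(ph),np.sin(ph)
        o.append(proj(W,G*0+[545-32,91.5,294.5]+np.array([c*r[0]+s*r[2],r[1],-s*r[0]+c*r[2]]))[0].round())
    print(ph,[tuple(map(int,q)) for q in o])
E
```

```text
[139, 139, 140, 49, 54, 54, 55, 61, 61, 60, 61, 61, 61, 61, 61, 61, 61, 62, 61, 61, 61, 61, 62, 62, 62, 62, 68, 82, 94, 90, 89, 90, 90, 90, 89, 89, 89, 90, 89, 89, 88, 88, 87, 88, 88, 87, 87, 89, 54, 59, 64]
200 [66, 58, 50, 70, 88, 92, 90, 90, 89, 90, 93, 80, 58, 52, 56, 59, 60, 59, 61, 62, 62, 62, 61, 61, 60, 60, 58, 59, 57, 57, 56, 55, 58, 61, 60, 58, 57, 84, 88, 65, 58, 59]
208 [88, 93, 92, 93, 92, 92, 91, 92, 91, 93, 96, 77, 52, 54, 55, 58, 58, 59, 59, 61, 62, 63, 63, 61, 60, 59, 59, 58, 58, 58, 56, 55, 56, 60, 60, 57, 84, 95, 94, 92, 94, 86]
216 [84, 83, 83, 84, 82, 88, 92, 94, 92, 91, 97, 75, 52, 53, 57, 59, 60, 60, 61, 62, 64, 64, 62, 63, 61, 59, 58, 58, 59, 57, 57, 56, 54, 59, 59, 80, 87, 85, 83, 84, 83, 83]
224 [104, 102, 104, 104, 103, 104, 103, 104, 103, 105, 109, 83, 52, 53, 57, 58, 59, 61, 62, 67, 69, 69, 70, 68, 66, 66, 64, 63, 62, 59, 58, 56, 47, 91, 107, 104, 102, 103, 103, 102, 102, 104]
232 [106, 105, 105, 106, 105, 106, 104, 105, 106, 109, 97, 58, 44, 53, 57, 60, 60, 59, 81, 93, 96, 99, 98, 93, 87, 84, 82, 81, 80, 79, 77, 62, 44, 55, 97, 109, 107, 105, 106, 106, 1
[... 1356 characters left out ...]
, 25, 8, 179, 168, 90, 65, 77, 81, 86, 89, 89, 91, 90, 87, 83, 81, 80, 74, 62, 69, 168, 199, 144, 11, 29, 35, 39, 37, 30, 86, 108, 105]
grip [521.5  91.7 281.1]
-0.3 [(316, 175), (314, 283), (317, 158), (317, 192), (317, 223), (315, 300)]
-0.2 [(317, 169), (314, 270), (317, 153), (317, 193), (317, 227), (315, 296)]
-0.1 [(317, 163), (315, 258), (317, 149), (317, 196), (317, 231), (315, 292)]
0 [(317, 158), (315, 245), (317, 145), (317, 198), (317, 235), (315, 287)]
0.1 [(317, 153), (315, 233), (317, 143), (317, 202), (317, 239), (315, 282)]
0.2 [(317, 149), (315, 221), (318, 141), (317, 206), (317, 244), (315, 277)]
0.3 [(317, 146), (315, 209), (318, 140), (317, 211), (317, 248), (315, 272)]
```

```bash
python3 - <<'E'
from h import *
import pickle
from scipy.optimize import least_squares
sB,_=pickle.load(open('B.pkl','rb'));B=cam('wrist',sB);W=cam('wrist')
hB=np.array([np.cos(-.197),np.sin(-.197),0]);hD=np.array([1,.02,0])
pts=lambda rc,zc:[(-rc,zc),(rc,zc),(-52,154)]
def pj(C,o,h,ph,rc,zc):
    c,s=np.cos(ph),np.sin(ph);out=[]
    for x,z in pts(rc,zc):
        a,b=x+32,z-150
        out.append(proj(C,o+h*(c*a+s*b)+np.array([0,0,-s*a+c*b]))[0][1])
    return np.array(out)
oB=lambda x:np.array([508,-153.5,150])+hB*(x-32)
oD=lambda x,z:np.array([545,91.5,294.5])+hD*(x-32)+[0,0,z]
vB=np.array([122.5,183,169.8]);vD=np.array([132,220,228])
r=least_squares(lambda p:np.r_[pj(B,oB(p[0]),hB,0,p[1],p[2])-vB,pj(W,oD(p[0]+p[4],0),hD,p[3],p[1],p[2])-vD,(p[4])/3],[0,46,90,0,0])
print(r.x.round(3),r.fun.round(1))
E
```

```text
[-4.018e+00  4.499e+01  8.072e+01  2.000e-02 -5.920e-01] [ 0.1 -0.1 -0.1 -0.1  0.1  0.1 -0.2]
```

The fit shows the lantern upright in the grip (pitch 0.02 rad), with the bar centre 6 mm ahead of the TCP, now at (541,92,295). I'm going forward on the -y side of hook0's tip.

>>> servo_tool:
  rows:
    - [0, 0, 0.5, 6, 0, 1, 1]
    - [0, 0, 0, 12, 0, 1, 1]
    - [0, 0, 0, 17, 0, 1, 1]
    - [0, 0, 0, 17, 0, 0, 1]
    - [0, 0, 0, 17, 0, 0, 1]
    - [0, 0, 0, 17, 0, 0, 1]
    - [0, 0, 0, 17, 0, 0, 1]
    - [0, 0, 0, 17, 0, 0, 1]
    - [0, 0, 0, 13, 0, 0, 1]
    - [0, 0, 0, 8, 0, 0, 1]
    - [0, 0, 0, 4, 0, 0, 1]
    - [0, 0, 0, 0, 0, 0, 1]
    - [0, 0, 0, 0, 0, 0, 1]

```text
clock: 15.7
eef_pos: [679.4, 92.1, 265.4]
eef_rot: [3.141, 0.611, -3.113]
wrist_force: [-0.1, -0.5, -2.3]
finger_gap: 8.6
finger_force: 55.0
```

```bash
python3 - <<'E'
from h import *
s=manip.read_state();print(s['clock'],s['eef_pos'].round(1),s['eef_rot'].round(3),s['wrist_force'].round(1))
sc=snap('scene','sE');w=snap('wrist','wE')
o=np.zeros((480,800,3),np.uint8)
o[:480,:480]=cv2.resize(sc[120:240,320:440],(480,480),interpolation=cv2.INTER_CUBIC)
o[:480,480:]=cv2.resize(w[60:300,240:400],(320,480),interpolation=cv2.INTER_CUBIC)
cv2.imwrite('pics/e.png',o[:,:,::-1])
S=cam('scene');c=s['eef_pos']+[6,0.2,32.7]
for n,X in dict(barc=c,barf=c+[52,1,0],barn=c+[-52,-1,0],tip=(683.3,117.8,280),hook=(682.6,141.8,266)).items():
    print(n,((proj(S,X)[0]-[320,120])*4).round())
E
```

```text
15.7 [679.4  92.1 265.4] [ 3.141  0.611 -3.113] [-0.1 -0.5 -2.3]
barc [161. 210.]
barf [204. 262.]
barn [120. 161.]
tip [189. 214.]
hook [216. 216.]
```

View pics/e.png

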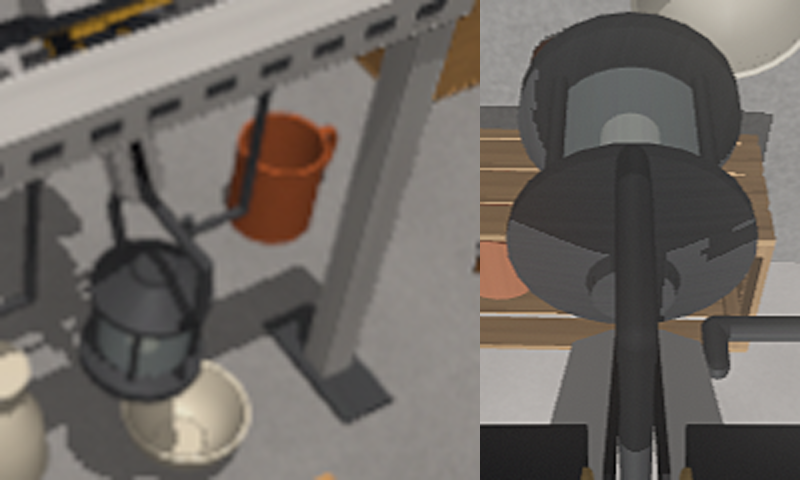

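The scene crop shows the bar beside hook0's tip, from (140,150) to (208,262) with the tip at (187,220), as predicted. The wrist crop shows the hook's tip at about (717,375) and the level part at y≈328, running right. I'm checking the hook position against these.

```bash
python3 - <<'E'
from h import *
W=cam('wrist')
u=lambda a,b:(240+(a-480)/2,60+b/2)
print('tip axis',u(717,375),'level',u(780,328))
for n,X in dict(tiptop=(683.3,117.8,280),tipouter=(683.3,113.8,270),level=(682.6,135,262)).items(): print(n,proj(W,X)[0].round(1), ((proj(W,X)[0]-[240,60])*2+[480,0]).round())
p,d=ray(W,u(780,328))
for x in(676,680,684,688):print('level at x',x,(p+d*(x-p[0])/d[0]).round(1))
p,d=ray(W,u(717,375));
for x in(676,680,684,688):print('tiptop at x',x,(p+d*(x-p[0])/d[0]).round(1))
print('tip outer', onz(W,u(702,335),266).round(1))
E
```

```text
tip axis (358.5, 247.5) level (390.0, 224.0)
tiptop [359.  247.1] [718. 374.]
tipouter [351.2 233.1] [702. 346.]
level [384.3 222.4] [769. 325.]
level at x 676 [676.  136.6 268. ]
level at x 680 [680.  137.7 265. ]
level at x 684 [684.  138.8 262.1]
level at x 688 [688.  139.9 259.2]
tiptop at x 676 [676.  116.3 284.9]
tiptop at x 680 [680.  117.  282.4]
tiptop at x 684 [684.  117.6 279.8]
tiptop at x 688 [688.  118.3 277.3]
tip outer [683.1 113.9 266. ]
```

The hook position is confirmed to within 1-2 mm. I'm going over the tip along +y, then lowering.

>>> servo_tool:
  rows:
    - [0, 0, 0, 0.2, 4, 0, 1]
    - [0, 0, 0, 0.1, 8, 0, 1]
    - [0, 0, 0, 0.1, 10, 0, 1]
    - [0, 0, 0, 0.1, 10, 0, 1]
    - [0, 0, 0, 0, 9, 0, 1]
    - [0, 0, 0, 0, 6, 0, 1]
    - [0, 0, 0, 0, 3, 0, 1]
    - [0, 0, 0, 0, 0, 0, 1]
    - [0, 0, 0, 0, 0, -4, 1]
    - [0, 0, 0, 0, 0, -6, 1]
    - [0, 0, 0, 0, 0, -5, 1]
    - [0, 0, 0, 0, 0, -4, 1]
    - [0, 0, 0, 0, 0, -3, 1]
    - [0, 0, 0, 0, 0, -2, 1]
    - [0, 0, 0, 0, 0, 0, 1]
    - [0, 0, 0, 0, 0, 0, 1]

```text
clock: 17.8
eef_pos: [680.2, 142.1, 241.5]
eef_rot: [3.141, 0.611, -3.113]
wrist_force: [0.2, -0.4, -2.7]
finger_gap: 8.7
finger_force: 55.0
```

>>> servo_tool:
  rows:
    - [0, 0, 0, 0, 0, -1, 1]
    - [0, 0, 0, 0, 0, -1, 1]
    - [0, 0, 0, 0, 0, 0, 1]
    - [0, 0, 0, 0, 0, 0, 1]

```text
clock: 18.3
eef_pos: [680.2, 142.1, 239.3]
eef_rot: [3.141, 0.611, -3.113]
wrist_force: [0.3, 0.3, -3.3]
finger_gap: 8.6
finger_force: 55.0
```

>>> servo_tool:
  rows:
    - [0, 0, 0, 0, 0, -1, 1]
    - [0, 0, 0, 0, 0, -0.5, 1]
    - [0, 0, 0, 0, 0, 0, 1]
    - [0, 0, 0, 0, 0, 0, 1]

```text
clock: 18.8
eef_pos: [680.3, 142.1, 237.9]
eef_rot: [3.141, 0.611, -3.113]
wrist_force: [-0.0, 0.2, -0.8]
finger_gap: 8.7
finger_force: 55.0
```

The load is passing to the hook: wrist z went from -3.3 to -0.8 N. I'm going down another 0.5 mm, then opening gradually.

>>> servo_tool:
  rows:
    - [0, 0, 0, 0, 0, -0.5, 1]
    - [0, 0, 0, 0, 0, 0, 1]
    - [0, 0, 0, 0, 0, 0, 0.85]
    - [0, 0, 0, 0, 0, 0, 0.8]
    - [0, 0, 0, 0, 0, 0, 0.75]
    - [0, 0, 0, 0, 0, 0, 0.7]
    - [0, 0, 0, 0, 0, 0, 0.65]
    - [0, 0, 0, 0, 0, 0, 0.6]
    - [0, 0, 0, 0, 0, 0, 0.6]
    - [0, 0, 0, 0, 0, 0, 0.6]
  grip_force: 10

```text
clock: 20.05
eef_pos: [680.2, 142.1, 237.2]
eef_rot: [3.141, 0.611, -3.113]
wrist_force: [-0.4, 0.3, -0.1]
finger_gap: 37.6
finger_force: 0.0
```

```bash
python3 - <<'E'
from h import *
s=manip.read_state();print(s['clock'],s['eef_pos'].round(1),s['wrist_force'].round(1),s['finger_gap'])
w=snap('wrist','wF');im=w.astype(float).mean(2)
# lantern leg columns (dark run) at several rows
for v in (120,150,180,200,215):
    print(v,[int(x) for x in im[v,300:336:2]])
E
```

```text
20.05 [680.2 142.1 237.2] [-0.4  0.3 -0.1] 37.625239915581034
120 [105, 105, 104, 119, 132, 136, 136, 138, 140, 139, 140, 141, 140, 139, 138, 139, 136, 134]
150 [62, 63, 62, 61, 63, 61, 51, 55, 57, 61, 61, 60, 57, 54, 51, 64, 63, 64]
180 [95, 97, 98, 56, 62, 52, 59, 59, 63, 64, 62, 60, 59, 59, 52, 64, 65, 62]
200 [91, 94, 93, 95, 77, 56, 62, 62, 64, 65, 64, 62, 63, 61, 55, 57, 55, 56]
215 [204, 174, 169, 182, 85, 59, 64, 65, 67, 68, 64, 62, 64, 62, 55, 100, 102, 107]
```

It is released and the wrist force is near zero. I'm backing out along the tool axis, then away from the gantry.

>>> servo_tool:
  rows:
    - [0, 0, 0, -1.7, 0, 2.5, 0.6]
    - [0, 0, 0, -3.4, -0.1, 4.9, 0.6]
    - [0, 0, 0, -4.6, -0.1, 6.6, 0.6]
    - [0, 0, 0, -5.7, -0.2, 8.2, 0.6]
    - [0, 0, 0, -5.7, -0.2, 8.2, 0.6]
    - [0, 0, 0, -5.7, -0.2, 8.2, 0.6]
    - [0, 0, 0, -5.7, -0.2, 8.2, 0.6]
    - [0, 0, 0, -8, -0.2, 6, 0.6]
    - [0, 0, 0, -15, 0, 4, 0.6]
    - [0, 0, 0, -20, 0, 0, 0.6]
    - [0, 0, 0, -20, 0, 0, 0.6]
    - [0, 0, 0, -20, 0, 0, 0.6]
    - [0, 0, 0, -15, 0, 0, 0.6]
    - [0, 0, 0, -8, 0, 0, 0.6]
    - [0, 0, 0, 0, 0, 0, 0.6]
    - [0, 0, 0, 0, 0, 0, 0.6]
    - [0, 0, 0, 0, 0, 0, 0.6]
    - [0, 0, 0, 0, 0, 0, 0.6]

```text
clock: 22.35
eef_pos: [541.8, 140.9, 293.9]
eef_rot: [3.141, 0.611, -3.113]
wrist_force: [-0.5, 1.0, -0.1]
finger_gap: 37.4
finger_force: 0.0
```

```bash
python3 - <<'E'
from h import *
s=manip.read_state();print(s['clock'],s['eef_pos'].round(1),s['wrist_force'].round(1))
a=snap('scene','sG').astype(int); b=[snap('scene','sH').astype(int) for _ in range(8)][-1]
S=cam('scene');T=cam('top')
print('change', (abs(a-b)[110:260,310:430].max(2)>25).sum())
# find lantern: dark pixels near expected
c=[683.5,142,0]
print('pred bar far/near/base',proj(S,[[738,143,271],[632,141,271],[686,142,121]]).round())
p0=cv2.imread('pics/sE.png').astype(int)
m=((b.max(2)<75))
ys,xs=np.where(m[130:240,320:420]);print(xs.mean()+320,ys.mean()+130,len(xs))
# predicted silhouette of lantern cylinder r46 z 121..202
th=np.linspace(0,6.28,60);P=np.array([[686+46*np.cos(t),142+46*np.sin(t),z] for t in th for z in(121,202)])
hull=cv2.convexHull(proj(S,P).astype(np.float32)).astype(int);k=np.zeros((400,640),np.uint8);cv2.fillConvexPoly(k,hull,1)
print('hull',hull[:,0].min(0),hull[:,0].max(0),'mean brightness inside',b[k>0].mean(),'before',cv2.imread('pics/scene0.png')[k>0].mean())
for du,dv in((0,0),(6,0),(-6,0),(0,6),(0,-6)):
    kk=np.roll(np.roll(k,du,1),dv,0);print(du,dv,b[kk>0].mean().round(1))
E
```

```text
22.35 [541.8 140.9 293.9] [-0.5  1.  -0.1]
change 0
pred bar far/near/base [[386. 186.]
 [364. 161.]
 [369. 207.]]
373.3110838946724 188.96754439681567 1633
hull [353 178] [388 219] mean brightness inside 64.41794434980125 before 118.86655309483248
0 0 64.4
6 0 71.8
-6 0 76.3
0 6 74.2
0 -6 67.5
```

The lantern's outline sits where it was predicted to hang, nothing changes between frames, and the gripper is clear. I'm handing it in.

```bash
python3 -c "
from cell import manip
print(manip.sign_off())"
```

```text
the job is handed in; nothing more can be done
None
```

The lantern was hanging still on hook0, the left hook above the bowl, in the last camera images, with the gripper clear of it; I handed the job in at about 23 s, and the hand-in gave no verdict.

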